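Clamp a hollow casting to the mark on the pull gauge

TASK

Clamp the knobbly bronze casting for grinding: push it back against the rail between the blue jaws, swing the red-tipped lever over to its hold side (towards the black pull handle) so that its pawl catches the rack, and draw the pull handle out until the gauge's black cursor stands in the red band, and stays in it when you let go. The casting is hollow, so never draw the cursor past the red band, and leave the two smooth castings where they lie.

Things in the scene. Friction and masses are not known exactly. Their poses are not given: they have to be found in the camera images.
- casting: bronze stone casting with small round sprue knobs on its flanks, loose on the bench in front of the clamp; nearly round from above, 92 x 100 mm (up to 108 mm across), 60 mm high, about 0.4 kg; origin at the centre of its underside, z up
- clamp: bench clamp, fixed. Origin on the bench amid the open pocket; x to the rail (away from the robot), y along it to the sliding jaw, so the pull handle lies at -y; z up. Rail: 390 mm long, 40 high, near face (back stop) at x=52 mm. Fixed jaw: 2 rubber posts, faces at y=-60 mm. Both jaws reach to x=-38 mm, 63 mm high at most. The pocket's front is open; the casting slides on the bench
- jaw: sliding blue jaw, one piece with its pull rod and the gauge barrel. Its frame is that of clamp with the jaw fully open and shifts to clamp -y as it closes (up to 50 mm, 1 N of friction; starts 0 to 8 mm closed). Its flat rubber pad, 54 mm wide, has its face at y=+68 mm in this frame: the open pocket is 120 to 128 mm wide; barrel and cursor reach 78 mm above the bench
- gauge (a joint): gauge reading (m): how far the draw bar with the handle is pulled out of the barrel; 0 at rest, 0.055 at most. Pulling first slides the jaw along (10 to 45 mm, reading 0) until the casting is nipped, then stretches the spring: 3 N plus 0.3 N per mm. A black cursor on the barrel shows it on a white scale, a tick each 5 mm; red band 0.030 to 0.040
- lever (a joint): direction lever's angle (rad, counter-clockwise from above). 0 = free: leans away from the pull handle, the bar runs back when let go. 1.2 = hold, at its stop: leans to the handle. From about 1.0 a sprung pawl rides on the bar's saw-tooth rack: it can be drawn, and when let go falls back to the last tooth, 6 mm at most. Stiff pivot, about 2.5 N at the tip; stays where left
- lever_pivot (a point): point on the lever's vertical axis, 80 mm above the bench; fixed to the clamp
- lever_tip (a point): centre of the red knob at the lever's end, 62 mm from the pivot: an upright cylinder 18 mm in diameter, 67 to 97 mm above the bench. The lever's arm is 12 mm wide, its top 76 mm above the bench. Free bench on its jaw side
- handle (a point): middle of the black crossbar of the pull handle: along clamp x, 90 mm long, 20 mm thick, axis 58 mm above the bench, nothing under it. Bar, two side rods and a plate form a flat loop; its clear opening, on the bar's jaw side, is 42 mm along clamp y and 69 mm along x. Put closed fingertips down into it and pull the bar to clamp -y, at most 17 N
- pebble_a: smooth finished bronze casting 103 x 135 x 64 mm lying in front of the clamp's lever; origin at the centre of its underside; leave it alone
- pebble_b: smooth finished bronze casting 106 x 123 x 53 mm lying to the right; origin at the centre of its underside; leave it alone
Mind the look-alikes: they are no part of the job. What is shaped like the casting but green or yellow is not meant.

How it is judged:
At the end, for the whole second after the job is handed in: the casting stands flat (0.3 rad) at the rail (its centre at -17 to +20 mm in clamp x), pressed by the sliding jaw with over 6 N; the lever is on its hold side (over 0.9 rad); let go, the gauge stays in the red band (0.030 to 0.040, 1 mm allowed) (value of joint gauge between 0.029 and 0.041 m and value of joint lever above 0.9 rad and contact force between jaw and casting above 6 N and x of casting in the frame of clamp between -0.017 and 0.02 m and angle between casting's own z axis and vertical below 0.3 rad); the robot touches nothing.
It fails at once if the gauge is drawn past the red band (beyond 0.043) (value of joint gauge above 0.043 m).
It fails at once if a smooth casting is moved by more than 25 mm (distance of any of pebble_a, pebble_b from where it was at the start of the episode above 0.025 m).
It also fails if it takes over 61 s, if anything falls off the work surface, if the arm or the gripper's body presses on something with over 40 N, if the wrist force passes 120 N, or if a joint passes its speed limit or range.

ROBOT

A 7-joint arm with a two-finger parallel gripper is mounted at the origin on a cart in front of the work surface, level with it; the furniture and walls round the work are solid. World frame = base frame: x ahead of the robot, y to its left, z up, the work surface at z = 0. Lengths are in m, angles in rad, forces in N, time in s.
With the tool pointing down it reaches from about 0.425 to 0.925 m from the base axis. Payload 6.8 kg.
Tool frame: the origin (TCP) lies on the centre line of the jaws, within the pads' length; the fingertips stand 25 mm ahead of it and the grasp point (between the pads) lies 6 mm ahead of it; z points along the fingers, y is the line along which they close (so a half turn about z gives the same grasp; the last joint's range is limited). The gripper opens to 85 mm and grips with 20 to 120 N. Pads are 22 mm wide; open, the fingers measure 114 mm over their backs; the gripper's body (76 mm by 85 mm) begins 54 mm behind the grasp point. The pads swing forward as they close: fully open they stand 13 mm farther back than shut.
Start: joints at [-1.413, 0.477, 0.022, 1.555, -0.011, 1.109, -0.083], TCP at [0.177, 0.651, 0.256] pointing down, gripper open.
Joint ranges: [-2.96, 2.96], [-0.34, 2.1], [-1.41, 1.46], [0.24, 2.44], [-1.37, 4.51], [0.17, 1.92], [-2.96, 2.96]. Speed limits (rad/s): [2.39, 2.39, 3.14, 3.14, 3.14, 3.14, 3.14].

INTERFACE

Orientations are given as a rotation vector (axis times angle).
In Python, from bench import status, imaging, workorder gives the robot as it stands.
- The arm moves only by the tool send_rows, never from a script. Its argument "steps" is a list of rows, each an object of numbers: "dx", "dy", "dz": the shift along the tool's x, y, z in cm; "yaw": the turn about the tool's z in degrees; "gripper": the opening, from 0 (shut) to 1 (fully open). A call has 1 to 5 rows; each row is the pose to reach, as a shift and turn from the pose commanded when the call began, along the tool's axes at that moment; what a row does not reach only later rows make up. A row lasts 1/8 s, in which the tool goes at most 62.5 mm and 10.7 degrees, less where a joint would pass 70% of its speed; a pose out of reach is approached as far as the arm can. A call with a gripper value outside its range is refused whole. The fingers move at their own pace and stop on an object; "force" is the grip in N (left out, the last holds). Time passes only in rows, so rows that repeat a pose let the fingers close. It gives the time, the measured TCP pose, the force, the opening and the grip force at its end, in the units of the state.
- status.get_obs(): the state, without advancing time (a new reading comes with each control period).
- imaging.grab_frame(name): name is "side" or "top" or "wrist"; returns a dict with "color" (384x512x3 uint8, red, green, blue), "depth" (384x512 float32, m along the optical axis (not along the pixel's ray), 0 where there is no reading), "K" (3x3 intrinsics, pixels), "R" (3x3) and "t" (3): a world point X has camera coordinates R X + t. Camera axes: x right, y down, z forward; pixel columns grow to the right and rows downward; lengths in m; the calibration is good to about 2 mm. A picture is of the moment at which its call begins.
- workorder.hand_in(): hands the job in; it is judged then, once.
The state is a dict: "clock": time; "joints": joint angles; "qvel": joint speeds; "tau": joint torques, N m; "tcp_pos": TCP position; "orientation": TCP orientation; "contact_force": force on the tool from outside, world axes, zero at the start; "moment": the same for the moment, N m; "grip_width": finger opening in m; "gripper_force": force on a finger pad.
Only numpy, scipy, OpenCV 4.12 (cv2) and the standard library are available. Lean on these libraries where they do the work, as an engineer would, in place of code of your own. Each camera call takes 0.05 s, during which the arm holds its last target. There are 200 camera calls.

## Working session

There is one attempt and no reset: what is moved stays moved. The work goes in short steps, Python scripts to look and compute and a tool call to move; the robot and the scene stay as the last step left them, time stands still between calls to the robot, and variables do not carry over. Pictures are saved under pics/ and viewed, at most 10 in all, crops included, and the job is handed in when it is done.

Besides the shell and the picture viewer there is one more tool, called after "Call:" as name([rows], argument=value, ...), one row to a line, values as JSON. send_rows: Moves the arm, as the interface text tells. Its arguments: {"type":"object","properties":{"steps":{"type":"array"},"force":{"type":"number"}},"required":["steps"]}

```bash
ls; mkdir -p pics; cat > h.py <<'E'
import numpy as np, cv2
from bench import status, imaging, workorder
def grab(n,save=None):
    f=imaging.grab_frame(n)
    np.savez('/tmp/%s.npz'%n,**f)
    if save: cv2.imwrite('pics/'+save,f['color'][:,:,::-1])
    return f
def ray(f,u,v):
    d=np.linalg.inv(f['K'])@np.array([u,v,1.]); R=f['R']
    return -R.T@f['t'], R.T@d
def onz(f,u,v,z):
    o,d=ray(f,u,v); return o+d*(z-o[2])/d[2]
def pt(f,u,v):
    o,d=ray(f,u,v); return o+d*f['depth'][int(v),int(u)]
E
python3 - <<'E'
from h import *
for n in ['top','side']:
    f=grab(n,n+'0.png'); print(n,-f['R'].T@f['t'],f['R'][2])
print(status.get_obs())
a=[cv2.imread('pics/%s0.png'%n) for n in('top','side')]
E
```

```text
pics
top [ 0.36106623 -0.03857061  1.29115077] [ 0.09358601  0.00253901 -0.99560796]
side [ 0.1346135  -0.92248886  0.88421034] [ 0.27479141  0.72754567 -0.62862308]
{'clock': 0.1, 'joints': array([-1.4130852 ,  0.47770454,  0.0223454 ,  1.5563433 , -0.01147625,
        1.10930179, -0.08309534]), 'qvel': array([ 0.00112489, -0.0037761 ,  0.00137576, -0.00353791,  0.00056157,
       -0.00056037, -0.00095669]), 'tau': array([ 3.93140726e-03, -5.97759998e+01,  1.61353525e+00, -2.81953561e+01,
        1.28345360e-02,  5.00211288e-03,  1.88612944e-05]), 'tcp_pos': array([0.17720394, 0.65081795, 0.25543554]), 'orientation': array([-4.16245535e-01, -3.11381765e+00,  2.55551072e-03]), 'contact_force': array([ 0.23020229,  0.84506237, -0.31711204]), 'moment': array([ 0.02882591, -0.00534829,  0.04087107]), 'gripper_force': 0.0, 'grip_width': 0.08536572147060224}
```

View pics/top0.png

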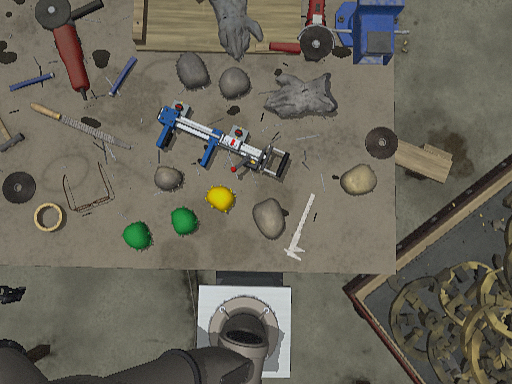

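View pics/side0.png

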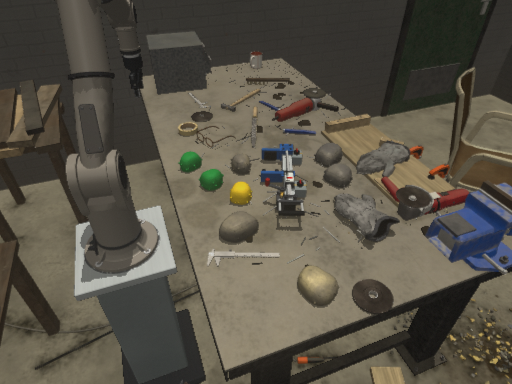

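The top view shows the clamp from (160,110) to (290,165), with the handle at its right end and the red lever tip near (234,169). The casting is at (168,177), pebble_a at (268,217) and pebble_b at (358,180). I'll zoom in.

```bash
python3 - <<'E'
from h import *
f=dict(np.load('/tmp/top.npz'))
c=f['color'][95:245,140:300,::-1]
cv2.imwrite('pics/top0c.png',cv2.resize(c,None,fx=4.0,fy=4.0,interpolation=cv2.INTER_CUBIC))
for n,p in dict(cast=(168,177),a=(268,217),b=(358,180),blueL=(165,110),tip=(234,169),handle=(282,165),bench=(200,160)).items(): print(n,pt(f,*p).round(3))
E
```

```text
cast [0.51  0.267 0.057]
a [ 0.384 -0.073  0.064]
b [ 0.516 -0.373  0.057]
blueL [0.738 0.286 0.067]
tip [0.537 0.043 0.101]
handle [ 0.559 -0.116  0.069]
bench [0.571 0.162 0.053]
```

View pics/top0c.png

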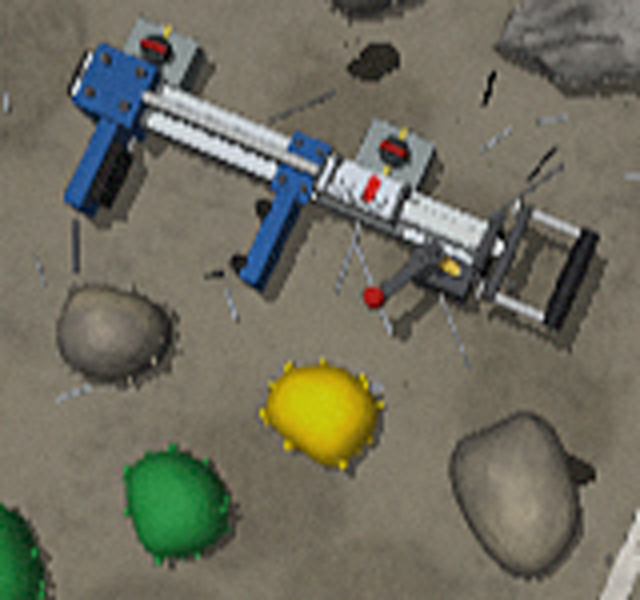

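```bash
cat >> h.py <<'E'
from scipy.spatial.transform import Rotation as Ro
def rel(p,ydir=None,o=None):
    o=o or status.get_obs(); R=Ro.from_rotvec(o['orientation']).as_matrix()
    d=R.T@(np.array(p)-o['tcp_pos'])*100
    s=[round(float(x),2) for x in d]
    if ydir is not None:
        e=R.T@np.array([ydir[0],ydir[1],0]); a=np.degrees(np.arctan2(-e[0],e[1])); s.append(round((a+90)%180-90,1))
    return s
E
python3 - <<'E'
from h import *
f=grab('wrist'); o=status.get_obs(); R=Ro.from_rotvec(o['orientation']).as_matrix()
print(R.T@(-f['R'].T@f['t']-o['tcp_pos']), f['R']@R, f['K'][0,0])
print(rel((0.50,0.22,0.30),(0.388,0.92)))
E
```

```text
[ 0.07281886 -0.00029735 -0.11848503] [[-1.29838566e-03  9.99998457e-01  1.18355927e-03]
 [-9.57912826e-01 -9.03991708e-04 -2.87057836e-01]
 [-2.87056323e-01 -1.50645839e-03  9.57912521e-01]] 280.70106247264044
[-42.46, -33.11, -4.4, np.float64(7.6)]
```

Call:
send_rows([
  {"dx":-5,"dy":-3.5,"dz":-0.5,"yaw":2},
  {"dx":-10,"dy":-7.5,"dz":-1,"yaw":4},
  {"dx":-15,"dy":-11.5,"dz":-2,"yaw":6},
  {"dx":-20,"dy":-15.5,"dz":-3,"yaw":7.6},
  {"dx":-25,"dy":-19.5,"dz":-4,"yaw":7.6},
])

```text
validation failed for argument at $.st...
```

```bash
python3 - <<'E'
from h import *
print(status.get_obs()['tcp_pos'],rel((0.50,0.14,0.30),(0.388,0.92)))
E
```

```text
[0.17720201 0.65090995 0.25554163] [-44.57, -40.83, -4.38, np.float64(7.6)]
```

Call:
send_rows([
  {"dx":-5.0,"dy":-4.0,"dz":-0.5,"yaw":2.0,"gripper":1.0},
])

```text
clock: 0.28
tcp_pos: [0.2096, 0.6033, 0.2598]
orientation: [-0.459, -3.105, 0.0]
contact_force: [2.0, -0.3, 0.3]
grip_width: 0.0854
gripper_force: 0.0
```

Call:
send_rows([
  {"dx":-4.5,"dy":-4.0,"dz":-0.5,"yaw":2.0,"gripper":1.0},
  {"dx":-9.0,"dy":-8.0,"dz":-1.0,"yaw":4.0,"gripper":1.0},
  {"dx":-13.5,"dy":-12.0,"dz":-2.0,"yaw":5.6,"gripper":1.0},
  {"dx":-18.0,"dy":-16.0,"dz":-3.0,"yaw":5.6,"gripper":1.0},
  {"dx":-22.0,"dy":-20.0,"dz":-3.5,"yaw":5.6,"gripper":1.0},
])

```text
clock: 0.9
tcp_pos: [0.366, 0.3428, 0.2967]
orientation: [0.623, 3.079, 0.001]
contact_force: [0.9, 0.2, 0.5]
grip_width: 0.0851
gripper_force: 0.0
```

```bash
python3 - <<'E'
from h import *
print(status.get_obs()['tcp_pos'],rel((0.50,0.14,0.30),(0.388,0.92)))
E
```

```text
[0.36604046 0.34281334 0.29669299] [-20.23, -13.48, -0.34, np.float64(-0.0)]
```

Call:
send_rows([
  {"dx":-5.0,"dy":-3.3,"dz":0.0,"yaw":0.0,"gripper":0.6},
  {"dx":-10.0,"dy":-6.6,"dz":0.0,"yaw":0.0,"gripper":0.6},
  {"dx":-15.0,"dy":-10.0,"dz":0.0,"yaw":0.0,"gripper":0.6},
  {"dx":-19.0,"dy":-13.0,"dz":0.0,"yaw":0.0,"gripper":0.6},
  {"dx":-19.0,"dy":-13.0,"dz":0.0,"yaw":0.0,"gripper":0.6},
])

```text
clock: 1.52
tcp_pos: [0.4911, 0.1468, 0.2962]
orientation: [0.634, 3.076, -0.002]
contact_force: [-0.3, 0.1, -0.1]
grip_width: 0.0514
gripper_force: 0.0
```

```bash
python3 - <<'E'
from h import *
grab('wrist','w1.png'); o=status.get_obs(); print(o['tcp_pos'],o['qvel'].round(2))
E
```

```text
[0.49003917 0.14950602 0.29600898] [-0.04 -0.   -0.05  0.   -0.01  0.   -0.01]
```

View pics/w1.png

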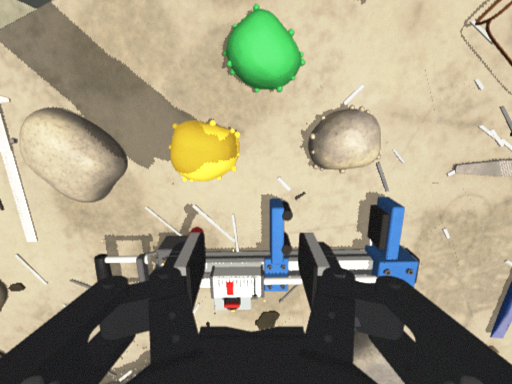

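The wrist view has clamp x pointing down and y to the right. The casting is at (345,138), the fixed jaw at (277,225), the jaw arm at (392,225) with its black pad at (378,228), and the handle at (102,268). The lever tip near (197,232) is half hidden by a finger.

```bash
cat >> h.py <<'E'
def cloud(f):
    v,u=np.mgrid[0:384,0:512]; d=f['depth']
    P=(np.linalg.inv(f['K'])@np.stack([u.ravel(),v.ravel(),np.ones(u.size)]))*d.ravel()-f['t'][:,None]*0
    return ((P-f['t'][:,None]).T@f['R']).reshape(384,512,3)
def hsv(f): return cv2.cvtColor(f['color'],cv2.COLOR_RGB2HSV)
E
python3 - <<'E'
from h import *
for n in ['wrist','top']:
    f=dict(np.load('/tmp/%s.npz'%n)); P=cloud(f); H=hsv(f); ok=f['depth']>0
    box=(P[...,0]>.45)&(P[...,0]<.8)&(P[...,1]>-.16)&(P[...,1]<.36)&ok
    if n=='wrist': box[300:]=0; 
    bl=box&(H[...,0]>100)&(H[...,0]<130)&(H[...,1]>130)&(P[...,2]>.03)
    red=box&((H[...,0]<6)|(H[...,0]>174))&(H[...,1]>150)&(P[...,2]>.05)
    for m,k in((bl,'blue'),(red,'red')):
        nn,lab,st,ce=cv2.connectedComponentsWithStats(m.astype(np.uint8))
        for i in range(1,nn):
            if st[i,4]>6: Q=P[lab==i]; print(n,k,st[i],np.median(Q,0).round(3),Q.min(0).round(3),Q.max(0).round(3))
    # casting
    c=ok&(P[...,2]>.012)&(np.hypot(P[...,0]-.51,P[...,1]-.267)<.075)&(H[...,1]<130)&(P[...,2]<.08)
    print(n,'cast',P[c].min(0).round(3),P[c].max(0).round(3),c.sum())
f=dict(np.load('/tmp/wrist.npz'));P=cloud(f)
for q in [(60,266),(102,268),(120,260),(144,265),(122,283),(220,259),(340,264),(300,264),(277,270),(405,255)]: print(q,P[q[1],q[0]].round(4))
E
```

```text
wrist blue [ 369  201   49   86 1818] [0.689 0.287 0.057] [0.499 0.196 0.03 ] [0.742 0.312 0.328]
wrist blue [ 265  203   23   74 1060] [0.61  0.135 0.051] [0.555 0.098 0.03 ] [0.663 0.163 0.054]
wrist blue [265 285  23   6  94] [0.677 0.106 0.049] [0.667 0.089 0.047] [0.688 0.122 0.054]
wrist red [191 228  12   5  39] [0.534 0.05  0.078] [0.532 0.043 0.073] [0.541 0.054 0.086]
wrist red [227 282   6  13  75] [0.634 0.051 0.075] [0.623 0.044 0.074] [0.643 0.058 0.077]
wrist cast [0.471 0.224 0.012] [0.555 0.322 0.063] 3716
top blue [156 106  24  42 391] [0.704 0.281 0.062] [0.614 0.24  0.031] [0.753 0.314 0.071]
top blue [212 128  11   8  39] [0.672 0.108 0.048] [0.661 0.091 0.043] [0.685 0.126 0.053]
top blue [200 136  18  31 200] [0.607 0.135 0.05 ] [0.552 0.107 0.032] [0.657 0.162 0.058]
top red [175 105   7   3  10] [0.755 0.244 0.059] [0.751 0.234 0.057] [0.759 0.254 0.062]
top red [235 130   7   4  12] [0.671 0.036 0.058] [0.667 0.025 0.053] [0.679 0.046 0.061]
top red [231 139   4   6  15] [0.632 0.054 0.075] [0.625 0.047 0.07 ] [0.642 0.057 0.079]
top red [231 167   5   5  22] [0.537 0.046 0.097] [0.53  0.039 0.093] [0.544 0.053 0.101]
top cast [0.467 0.226 0.013] [0.552 0.326 0.068] 568
(60, 266) [ 0.5283 -0.2184  0.0015]
(102, 268) [ 0.5382 -0.1041  0.0661]
(120, 260) [ 0.5383 -0.0766  0.0628]
(144, 265) [ 0.5587 -0.0494  0.0627]
(122, 283) [0.4617 0.1071 0.3253]
(220, 259) [0.6086 0.0424 0.0297]
(340, 264) [0.6826 0.2086 0.0404]
(300, 264) [0.5066 0.1677 0.2831]
(277, 270) [0.6495 0.1189 0.0488]
(405, 255) [0.7028 0.3006 0.0453]
```

```bash
python3 - <<'E'
from h import *
f=dict(np.load('/tmp/wrist.npz'));P=cloud(f);H=hsv(f);ok=f['depth']>0
# rail near edge: height step between jaws, columns 305..365 
pts=[]
for c in list(range(320,368)):
    col=P[235:285,c]; r=np.where((col[:,2]>.03)&(col[:,2]<.048))[0]
    if len(r): pts.append(np.r_[col[r[0]],c,235+r[0]])
pts=np.array(pts); print(pts[::8].round(3))
d=np.array([.374,.927])
for p in (pts,):
    vx=cv2.fitLine(p[:,:2].astype(np.float32),cv2.DIST_HUBER,0,.01,.01).ravel(); print('rail',vx,np.degrees(np.arctan2(vx[1],vx[0])))
# jaw arms: front portions of blue, top faces
bl=ok&(H[...,0]>100)&(H[...,0]<130)&(H[...,1]>120)
for c0,c1,r0,r1,h in((262,290,195,250,.03),(365,412,190,250,.05)):
    m=np.zeros_like(bl); m[r0:r1,c0:c1]=bl[r0:r1,c0:c1]; m&=(P[...,2]>h)&(P[...,2]<.075)
    Q=P[m]; print(np.percentile(Q[:,2],[5,25,50,75,95]).round(3)); 
    print('arm',cv2.minAreaRect(Q[:,:2].astype(np.float32)*1000))
a=np.radians(-22.); X=np.array([np.cos(a),np.sin(a)]);Y=np.array([-np.sin(a),np.cos(a)])
def s(Q): q=np.c_[Q[:,:2]@X,Q[:,:2]@Y,Q[:,2]]; return np.percentile(q,[1,50,99],axis=0).round(3).tolist()
print('rail',s(pts))
for c0,c1 in((262,300),(360,412)):
    for lo,hi in((.01,.03),(.03,.055),(.055,.075)):
        m=ok&(P[...,2]>lo)&(P[...,2]<hi); m[:195]=0;m[250:]=0;m[:,:c0]=0;m[:,c1:]=0
        if m.sum()>10: print(c0,lo,m.sum(),s(P[m]))
m=ok&(P[...,2]>.012)&(np.hypot(P[...,0]-.51,P[...,1]-.267)<.075)&(H[...,1]<130)&(P[...,2]<.08)
print('cast',s(P[m]))
cv2.imwrite('pics/w1c.png',cv2.resize(f['color'][185:300,80:420,::-1],None,fx=2.3,fy=2.3,interpolation=cv2.INTER_CUBIC))
E
```

```text
[[6.76e-01 2.09e-01 3.00e-02 3.37e+02 2.57e+02]
 [6.81e-01 2.20e-01 3.30e-02 3.45e+02 2.58e+02]
 [6.86e-01 2.32e-01 3.00e-02 3.53e+02 2.57e+02]
 [6.91e-01 2.43e-01 3.00e-02 3.61e+02 2.57e+02]]
rail [0.38855872 0.921424   0.68619305 0.23191741] 67.13515
[0.04  0.051 0.052 0.053 0.053]
arm ((587.3132934570312, 145.3021240234375), (20.52132797241211, 63.805965423583984), 68.3622817993164)
[0.053 0.056 0.057 0.057 0.058]
arm ((649.3598022460938, 294.24005126953125), (18.262008666992188, 64.91331481933594), 69.07208251953125)
rail [[0.548, 0.447, 0.03], [0.549, 0.47, 0.032], [0.55, 0.492, 0.035]]
262 0.01 141 [[0.458, 0.344, 0.011], [0.464, 0.355, 0.025], [0.531, 0.373, 0.03]]
262 0.03 791 [[0.458, 0.345, 0.031], [0.484, 0.356, 0.052], [0.521, 0.373, 0.054]]
360 0.01 372 [[0.459, 0.496, 0.011], [0.49, 0.499, 0.021], [0.541, 0.549, 0.03]]
360 0.03 729 [[0.459, 0.497, 0.03], [0.488, 0.502, 0.05], [0.524, 0.523, 0.055]]
360 0.055 529 [[0.461, 0.508, 0.055], [0.49, 0.516, 0.057], [0.522, 0.525, 0.059]]
cast [[0.331, 0.401, 0.016], [0.369, 0.44, 0.054], [0.411, 0.485, 0.062]]
```

View pics/w1c.png

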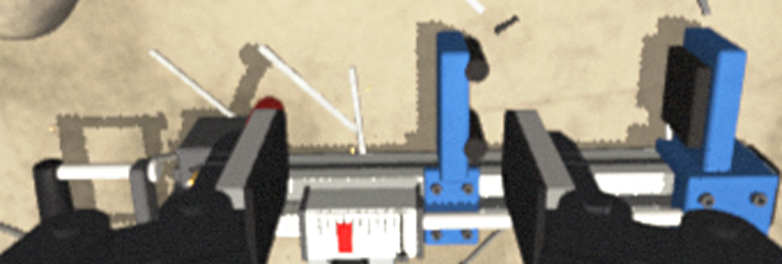

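```bash
cat >> h.py <<'E'
a0=np.radians(-22.); CX=np.array([np.cos(a0),np.sin(a0)]);CY=np.array([-np.sin(a0),np.cos(a0)])
O=CX*.497+CY*.433
def W(x,y,z): return np.r_[O+CX*x+CY*y,z]          # clamp -> world
def C(p): p=np.asarray(p); q=p[...,:2]-O; return np.stack([q@CX,q@CY,p[...,2]],-1)
E
python3 - <<'E'
from h import *
f=dict(np.load('/tmp/wrist.npz'));P=cloud(f);H=hsv(f)
g=(H[...,0]>40)&(H[...,0]<80)&(H[...,1]>120)&(P[...,2]>.01)
print('green',np.percentile(C(P[g]),[1,50,99],axis=0).round(3))
g=(H[...,0]>20)&(H[...,0]<32)&(H[...,1]>150)&(P[...,2]>.015)
print('yel',np.percentile(C(P[g]),[1,50,99],axis=0).round(3))
print(C(status.get_obs()['tcp_pos']),rel(W(-.195,.001,.25),CY),rel(W(-.195,.001,.038),CY))
E
```

```text
green [[-0.277 -0.139  0.02 ]
 [-0.232 -0.098  0.055]
 [-0.194 -0.052  0.062]]
yel [[-0.154 -0.217  0.02 ]
 [-0.121 -0.175  0.055]
 [-0.08  -0.132  0.063]]
[-0.09864953 -0.11080853  0.29600898] [9.84, 11.0, 4.6, np.float64(-1.1)] [9.84, 11.01, 25.8, np.float64(-1.1)]
```

Call:
send_rows([
  {"dx":4.0,"dy":4.5,"dz":1.5,"yaw":-1.1,"gripper":0.6},
  {"dx":8.0,"dy":9.0,"dz":4.0,"yaw":-1.1,"gripper":0.6},
  {"dx":9.9,"dy":11.0,"dz":9.0,"yaw":-1.1,"gripper":0.6},
  {"dx":9.9,"dy":11.0,"dz":15.0,"yaw":-1.1,"gripper":0.6},
  {"dx":9.9,"dy":11.0,"dz":18.0,"yaw":-1.1,"gripper":0.6},
])

```text
clock: 2.2
tcp_pos: [0.4378, 0.2922, 0.113]
orientation: [-0.585, -3.083, 0.004]
contact_force: [-0.2, -0.1, -0.4]
grip_width: 0.0513
gripper_force: 0.0
```

```bash
python3 - <<'E'
from h import *
f=grab('wrist','w2.png');P=cloud(f);H=hsv(f);c=C(P)
print(C(status.get_obs()['tcp_pos']),rel(W(-.195,.001,.038),CY),status.get_obs()['grip_width'])
m=(f['depth']>0)&(P[...,2]>.012)&(P[...,2]<.08)&(np.hypot(c[...,0]+.126,c[...,1]-.01)<.07)&(H[...,1]<130)
print(np.percentile(c[m],[0.5,50,99.5],axis=0).round(3))
E
```

```text
[-0.20110384  0.00044269  0.11053179] [-0.64, 0.1, 7.25, np.float64(0.5)] 0.051502550556027746
[[-0.169 -0.031  0.013]
 [-0.145  0.009  0.053]
 [-0.113  0.043  0.062]]
```

View pics/w2.png

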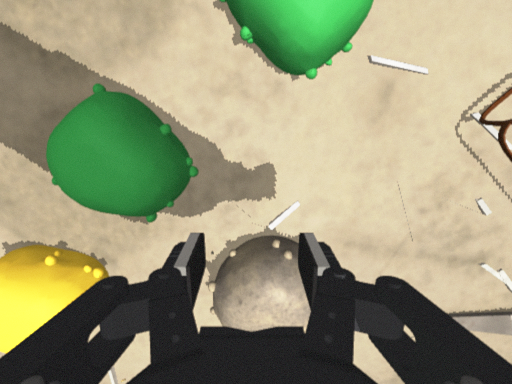

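The casting sits at (265,280), just ahead of the fingers with clear bench below them. Next I go down and push.

Call:
send_rows([
  {"dx":0.0,"dy":0.1,"dz":4.0,"yaw":0.5,"gripper":0.6},
  {"dx":0.0,"dy":0.1,"dz":7.2,"yaw":0.5,"gripper":0.6},
  {"dx":-1.0,"dy":0.1,"dz":7.2,"yaw":0.5,"gripper":0.6},
  {"dx":-2.5,"dy":0.1,"dz":7.2,"yaw":0.5,"gripper":0.6},
  {"dx":-4.0,"dy":0.1,"dz":7.2,"yaw":0.5,"gripper":0.6},
])

```text
clock: 2.88
tcp_pos: [0.4802, 0.2777, 0.0457]
orientation: [0.605, 3.082, 0.003]
contact_force: [-0.6, 1.8, -0.8]
grip_width: 0.0513
gripper_force: 1.1
```

Call:
send_rows([
  {"dx":-1.5,"dy":0.0,"dz":0.0,"yaw":0.0,"gripper":0.6},
  {"dx":-3.0,"dy":0.0,"dz":0.0,"yaw":0.0,"gripper":0.6},
  {"dx":-4.5,"dy":0.0,"dz":0.0,"yaw":0.0,"gripper":0.6},
  {"dx":-6.0,"dy":0.0,"dz":0.0,"yaw":0.0,"gripper":0.6},
  {"dx":-7.0,"dy":0.0,"dz":0.0,"yaw":0.0,"gripper":0.6},
])

```text
clock: 3.5
tcp_pos: [0.5439, 0.2502, 0.0442]
orientation: [-0.607, -3.082, 0.0]
contact_force: [-6.0, 2.2, 4.4]
grip_width: 0.0509
gripper_force: 3.6
```

```bash
cat > look.py <<'E'
from h import *
f=grab('wrist','wl.png');P=cloud(f);c=C(P);o=status.get_obs()
g=grab('top');Pt=cloud(g);ct=C(Pt);H=hsv(g)
m=(Pt[...,2]>.02)&(Pt[...,2]<.075)&(abs(ct[...,1])<.058)&(ct[...,0]>-.2)&(ct[...,0]<.045)&(H[...,1]<100)
print('tcp',C(o['tcp_pos']).round(4),o['contact_force'].round(1),o['clock'])
print('top',np.percentile(ct[m],[1,50,99],axis=0).round(3))
E
python3 look.py
```

```text
tcp [-0.085   0.0025  0.0444] [-2.3  1.5  1.3] 3.55
top [[-0.098 -0.051  0.021]
 [-0.036 -0.018  0.054]
 [-0.002  0.032  0.072]]
```

Call:
send_rows([
  {"dx":-0.8,"dy":0.0,"dz":0.0,"yaw":0.0,"gripper":0.6},
  {"dx":-1.6,"dy":0.0,"dz":0.0,"yaw":0.0,"gripper":0.6},
  {"dx":-2.2,"dy":0.0,"dz":0.0,"yaw":0.0,"gripper":0.6},
])

```text
clock: 3.98
tcp_pos: [0.5628, 0.2426, 0.044]
orientation: [-0.604, -3.081, 0.001]
contact_force: [-5.3, 1.8, 3.7]
grip_width: 0.0512
gripper_force: 3.5
```

```bash
python3 look.py
```

```text
tcp [-0.0649  0.0027  0.0441] [-2.6  2.2  1.5] 4.025
top [[-0.076 -0.051  0.022]
 [-0.015 -0.018  0.054]
 [ 0.017  0.031  0.066]]
```

View pics/wl.png

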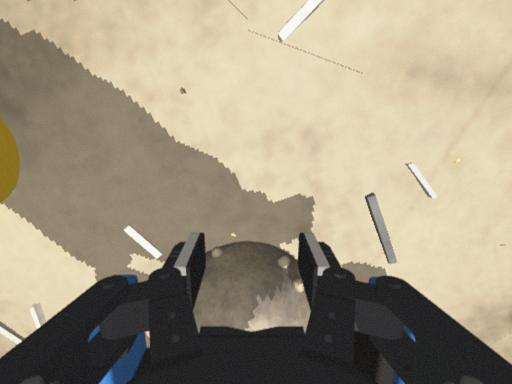

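The casting is centred between the fingers at (250,285), with the blue jaws either side. I keep pushing until the force rises.

Call:
send_rows([
  {"dx":-0.5,"dy":0.0,"dz":0.0,"yaw":0.0,"gripper":0.6},
  {"dx":-1.0,"dy":0.0,"dz":0.0,"yaw":0.0,"gripper":0.6},
])

```text
clock: 4.32
tcp_pos: [0.5718, 0.2391, 0.044]
orientation: [-0.604, -3.081, 0.001]
contact_force: [-6.6, 2.0, 4.3]
grip_width: 0.0512
gripper_force: 3.5
```

Call:
send_rows([
  {"dx":-0.4,"dy":0.0,"dz":0.0,"yaw":0.0,"gripper":0.6},
  {"dx":-0.7,"dy":0.0,"dz":0.0,"yaw":0.0,"gripper":0.6},
])

```text
clock: 4.58
tcp_pos: [0.5785, 0.2363, 0.044]
orientation: [-0.604, -3.081, 0.001]
contact_force: [-6.0, 2.4, 3.5]
grip_width: 0.0513
gripper_force: 3.6
```

```bash
python3 look.py
```

```text
tcp [-0.0486  0.0027  0.0441] [-4.1  2.8  2.5] 4.625
top [[-0.058 -0.05   0.023]
 [ 0.002 -0.018  0.054]
 [ 0.034  0.029  0.071]]
```

Call:
send_rows([
  {"dx":-0.4,"dy":0.0,"dz":0.0,"yaw":0.0,"gripper":0.6},
  {"dx":-0.6,"dy":0.0,"dz":0.0,"yaw":0.0,"gripper":0.6},
])

```text
clock: 4.92
tcp_pos: [0.5844, 0.2339, 0.044]
orientation: [-0.605, -3.082, 0.0]
contact_force: [-4.9, 2.0, 2.6]
grip_width: 0.0515
gripper_force: 3.2
```

Call:
send_rows([
  {"dx":-0.3,"dy":0.0,"dz":0.0,"yaw":0.0,"gripper":0.6},
  {"dx":-0.6,"dy":0.0,"dz":0.0,"yaw":0.0,"gripper":0.6},
])

```text
clock: 5.18
tcp_pos: [0.5895, 0.2318, 0.044]
orientation: [-0.604, -3.081, 0.001]
contact_force: [-11.5, 4.7, 6.9]
grip_width: 0.0514
gripper_force: 6.6
```

```bash
python3 look.py
```

```text
tcp [-0.0374  0.0028  0.044 ] [-5.9  2.2  6. ] 5.225
top [[-0.053 -0.051  0.022]
 [ 0.012 -0.02   0.054]
 [ 0.043  0.031  0.07 ]]
```

Call:
send_rows([
  {"dx":2.0,"dy":0.0,"dz":0.0,"yaw":0.0,"gripper":0.6},
  {"dx":5.0,"dy":0.0,"dz":-1.0,"yaw":0.0,"gripper":0.6},
  {"dx":8.0,"dy":-2.0,"dz":-6.0,"yaw":0.0,"gripper":0.3},
  {"dx":10.0,"dy":-5.0,"dz":-11.0,"yaw":0.0,"gripper":0.0},
  {"dx":11.5,"dy":-9.0,"dz":-15.0,"yaw":0.0,"gripper":0.0},
])

```text
clock: 5.9
tcp_pos: [0.4492, 0.1919, 0.1958]
orientation: [0.602, 3.081, 0.003]
contact_force: [0.3, -0.8, 0.3]
grip_width: 0.0
gripper_force: 0.0
```

Call:
send_rows([
  {"dx":2.0,"dy":-4.0,"dz":-1.0,"yaw":0.0,"gripper":0.0},
  {"dx":2.0,"dy":-5.5,"dz":-1.0,"yaw":0.0,"gripper":0.0},
  {"dx":2.0,"dy":-5.5,"dz":-1.0,"yaw":0.0,"gripper":0.0},
])

```text
clock: 6.28
tcp_pos: [0.4107, 0.1477, 0.2041]
orientation: [0.607, 3.081, 0.001]
contact_force: [0.2, 0.6, -0.1]
grip_width: 0.0
gripper_force: 0.0
```

```bash
cat > meas.py <<'E'
from h import *
f=grab('wrist','w4.png');P=cloud(f);c=C(P);H=hsv(f);ok=f['depth']>0;o=status.get_obs()
print('tcp',C(o['tcp_pos']).round(4),o['clock'])
red=ok&((H[...,0]<6)|(H[...,0]>174))&(H[...,1]>150)
n,lab,st,ce=cv2.connectedComponentsWithStats(red.astype(np.uint8))
for i in range(1,n):
    if st[i,4]>8: print('red',st[i],np.median(c[lab==i],0).round(4))
m=ok&(P[...,2]>.015)&(P[...,2]<.075)&(abs(c[...,1])<.056)&(c[...,0]>-.1)&(c[...,0]<.048)&(H[...,1]<110)
print('cast',np.percentile(c[m],[1,50,99],axis=0).round(3))
dk=ok&(H[...,2]<70)&(c[...,1]<-.2)&(c[...,1]>-.36)&(abs(c[...,0]-.06)<.09)&(P[...,2]>.045)&(P[...,2]<.1)
n,lab,st,ce=cv2.connectedComponentsWithStats(dk.astype(np.uint8))
for i in range(1,n):
    if st[i,4]>40: print('dark',st[i],np.percentile(c[lab==i],[2,50,98],axis=0).round(4).tolist())
E
python3 meas.py
```

```text
tcp [-0.1713 -0.1412  0.2041] 6.325
cast [[-0.032 -0.044  0.015]
 [-0.024  0.004  0.035]
 [ 0.003  0.039  0.057]]
```

View pics/w4.png

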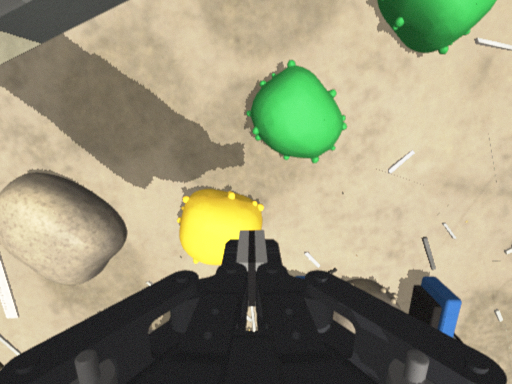

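The camera looks back past the hand, so only the casting's front edge at (360,290) and the jaw at (435,305) show. I need to move the hand further over the clamp.

Call:
send_rows([
  {"dx":-4.0,"dy":0.0,"dz":-4.0,"yaw":0.0,"gripper":0.0},
  {"dx":-8.0,"dy":0.5,"dz":-8.0,"yaw":0.0,"gripper":0.0},
  {"dx":-12.0,"dy":1.0,"dz":-12.0,"yaw":0.0,"gripper":0.0},
  {"dx":-14.5,"dy":1.0,"dz":-12.0,"yaw":0.0,"gripper":0.0},
  {"dx":-14.5,"dy":1.0,"dz":-12.0,"yaw":0.0,"gripper":0.0},
])

```text
clock: 6.95
tcp_pos: [0.5509, 0.1027, 0.3234]
orientation: [0.607, 3.081, -0.002]
contact_force: [-0.5, 0.4, -0.5]
grip_width: -0.0003
gripper_force: 0.0
```

```bash
sed -i 's/w4.png/w5.png/' meas.py; python3 meas.py
```

```text
tcp [-0.0262 -0.1315  0.3229] 7.0
red [201 169  15  17 179] [-0.0154 -0.1872  0.0978]
red [238 227   6   9  27] [ 0.0654 -0.1504  0.0755]
red [380 251  16   5  73] [0.114  0.0738 0.0586]
cast [[-0.03  -0.051  0.017]
 [ 0.003 -0.011  0.054]
 [ 0.044  0.034  0.062]]
dark [108 198  19  59 686] [[0.0257, -0.3367, 0.0584], [0.0665, -0.3277, 0.0672], [0.1094, -0.3214, 0.0698]]
dark [156 207   4  17  42] [[0.0376, -0.2696, 0.0563], [0.0497, -0.2691, 0.0612], [0.0614, -0.2687, 0.066]]
dark [165 212   9  10  50] [[0.0488, -0.2575, 0.049], [0.0499, -0.2506, 0.0586], [0.0568, -0.2493, 0.0686]]
```

View pics/w5.png

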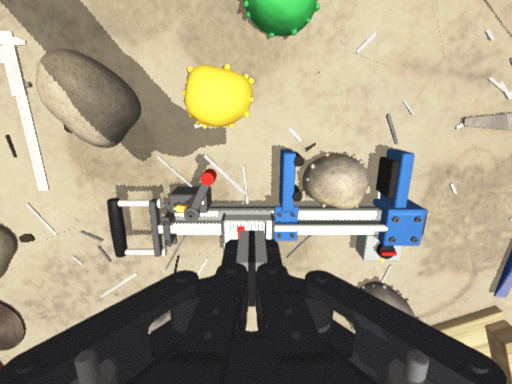

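The casting is seated in the pocket at (336,180). The lever knob is at (208,177) with its pivot near (193,212), the handle bar is at (116,228), and the gauge scale is at (248,226).

```bash
python3 - <<'E'
from h import *
f=dict(np.load('/tmp/wrist.npz'));P=cloud(f);c=C(P)
for q in [(193,212),(203,190),(198,200),(190,190),(181,208),(135,204),(135,252),(155,225),(116,228),(124,228),(150,228)]: print(q,C(onz(f,*q,.076)).round(4),c[q[1],q[0]].round(4))
R=cv2.resize(f['color'][155:260,100:260,::-1],None,fx=5,fy=5,interpolation=cv2.INTER_CUBIC); cv2.imwrite('pics/w5c.png',R)
E
```

```text
(193, 212) [ 0.0396 -0.2138  0.076 ] [ 0.0382 -0.213   0.0796]
(203, 190) [ 0.0078 -0.1982  0.076 ] [ 0.0076 -0.198   0.0767]
(198, 200) [ 0.0221 -0.2058  0.076 ] [ 0.0221 -0.2058  0.076 ]
(190, 190) [ 0.0077 -0.2158  0.076 ] [ 0.0222 -0.2274  0.0257]
(181, 208) [ 0.0336 -0.2301  0.076 ] [ 0.0373 -0.2329  0.0655]
(135, 204) [ 0.0274 -0.2931  0.076 ] [ 0.0312 -0.298   0.0648]
(135, 252) [ 0.1011 -0.3024  0.076 ] [ 0.108  -0.3083  0.0633]
(155, 225) [ 0.0588 -0.2688  0.076 ] [ 0.062  -0.2716  0.0686]
(116, 228) [ 0.0631 -0.3245  0.076 ] [ 0.0663 -0.3284  0.0686]
(124, 228) [ 0.0631 -0.3132  0.076 ] [ 0.0696 -0.3205  0.0612]
(150, 228) [ 0.0633 -0.2763  0.076 ] [ 0.0964 -0.3062  0.0009]
```

View pics/w5c.png

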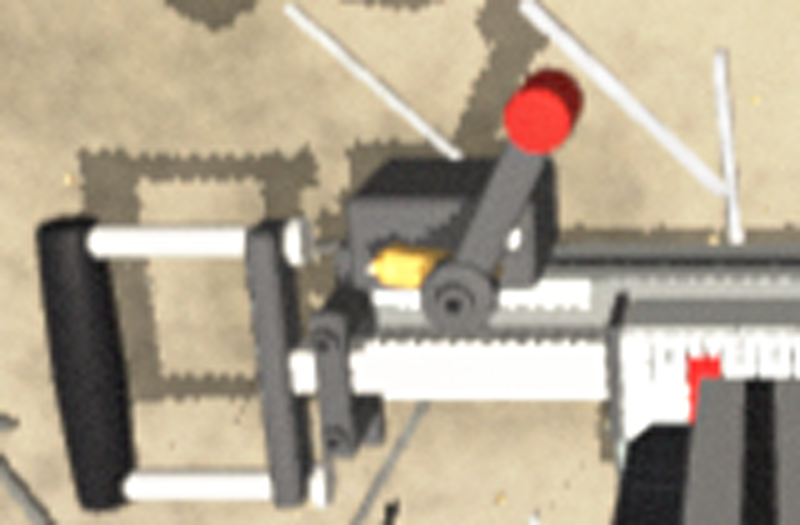

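```bash
python3 - <<'E'
from h import *
o=status.get_obs(); print(o['tcp_pos'],rel(W(-.012,-.142,.103),CY), rel(W(-.012,-.236,.103),CY))
E
```

```text
[0.54943783 0.10323809 0.32294112] [-1.45, -1.01, 21.99, np.float64(-0.2)] [-1.49, -10.41, 22.01, np.float64(-0.2)]
```

Call:
send_rows([
  {"dx":-1.0,"dy":-0.5,"dz":5.5,"yaw":0.0,"gripper":0.0},
  {"dx":-1.4,"dy":-1.0,"dz":11.0,"yaw":0.0,"gripper":0.0},
  {"dx":-1.4,"dy":-1.0,"dz":16.5,"yaw":0.0,"gripper":0.0},
  {"dx":-1.4,"dy":-1.0,"dz":22.0,"yaw":0.0,"gripper":0.0},
  {"dx":-1.4,"dy":-1.5,"dz":22.0,"yaw":0.0,"gripper":0.0},
])

```text
clock: 7.62
tcp_pos: [0.5519, 0.0842, 0.1]
orientation: [-0.6, -3.074, 0.006]
contact_force: [-0.3, 0.3, 0.0]
grip_width: 0.0
gripper_force: 0.0
```

Call:
send_rows([
  {"dx":0.0,"dy":-2.0,"dz":0.0,"yaw":0.0,"gripper":0.0},
  {"dx":0.0,"dy":-4.0,"dz":0.0,"yaw":0.0,"gripper":0.0},
  {"dx":0.0,"dy":-6.0,"dz":0.0,"yaw":0.0,"gripper":0.0},
  {"dx":0.0,"dy":-7.5,"dz":0.0,"yaw":0.0,"gripper":0.0},
  {"dx":0.0,"dy":-8.5,"dz":0.0,"yaw":0.0,"gripper":0.0},
])

```text
clock: 8.25
tcp_pos: [0.5276, 0.006, 0.1062]
orientation: [0.605, 3.074, 0.008]
contact_force: [11.4, 22.1, -4.1]
grip_width: -0.0003
gripper_force: 12.7
```

```bash
python3 look.py; python3 - <<'E'
from h import *
f=dict(np.load('/tmp/top.npz'));P=cloud(f);H=hsv(f);c=C(P)
red=((H[...,0]<8)|(H[...,0]>172))&(H[...,1]>120)&(np.hypot(c[...,0]+.01,c[...,1]+.22)<.07)
print(red.sum(),np.median(c[red],0) if red.any() else '')
E
```

```text
tcp [-0.0103 -0.2291  0.1062] [ 7.7 10.  -1.8] 8.3
top [[-0.033 -0.05   0.022]
 [ 0.002 -0.009  0.053]
 [ 0.044  0.035  0.064]]
0
```

Call:
send_rows([
  {"dx":0.0,"dy":1.5,"dz":0.0,"yaw":0.0,"gripper":0.0},
  {"dx":0.0,"dy":3.0,"dz":-5.0,"yaw":0.0,"gripper":0.0},
  {"dx":0.0,"dy":6.0,"dz":-11.0,"yaw":0.0,"gripper":0.0},
  {"dx":0.5,"dy":8.0,"dz":-17.0,"yaw":0.0,"gripper":0.0},
  {"dx":0.5,"dy":8.0,"dz":-20.0,"yaw":0.0,"gripper":0.0},
])

```text
clock: 8.98
tcp_pos: [0.55, 0.0818, 0.3072]
orientation: [0.602, 3.081, 0.002]
contact_force: [1.0, 0.8, 0.0]
grip_width: 0.0001
gripper_force: 0.0
```

```bash
sed -i 's/w5.png/w6.png/' meas.py; python3 meas.py; python3 - <<'E'
from h import *
o=status.get_obs(); print(rel(W(.066,-.298,.30),CY))
E
```

```text
tcp [-0.0159 -0.151   0.311 ] 9.025
red [162 169  19  18 228] [-0.0111 -0.2487  0.0974]
red [251 226   7   5  24] [ 0.065  -0.1487  0.0754]
red [398 252  17   6  81] [0.114  0.0737 0.0588]
cast [[-0.03  -0.051  0.017]
 [ 0.003 -0.012  0.054]
 [ 0.044  0.032  0.062]]
dark [115 197  19  61 761] [[0.0255, -0.3369, 0.0583], [0.0656, -0.3279, 0.0673], [0.1093, -0.3215, 0.0697]]
dark [165 204   4  20  44] [[0.0344, -0.2696, 0.056], [0.0509, -0.2691, 0.0626], [0.0621, -0.2686, 0.0664]]
dark [174 210  10  11  56] [[0.0486, -0.2584, 0.0471], [0.05, -0.2507, 0.0591], [0.0619, -0.2491, 0.0718]]
[-8.24, -14.68, 1.08, np.float64(-0.2)]
```

View pics/w6.png

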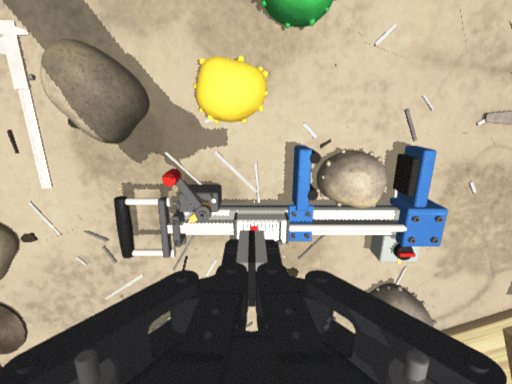

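The lever now leans to the handle, with its knob at (171,178). I'll check the angle from the chord between the two knob positions.

```bash
python3 - <<'E'
from h import *
f=dict(np.load('/tmp/wrist.npz'));P=cloud(f);c=C(P);H=hsv(f);ok=f['depth']>0
red=((H[...,0]<6)|(H[...,0]>174))&(H[...,1]>150)&(c[...,2]>.095)&(c[...,0]<.03)&ok
q=c[red];print(q.min(0),q.max(0),q.mean(0),red.sum())
c0=cv2.imread('pics/w5.png')[160:195,190:225]; b=(c0[...,2]>200)&(c0[...,1]<90)
v,u=np.where(b); print('w5 bright px',u.mean()+190,v.mean()+160,b.sum())
c0=cv2.imread('pics/w6.png')[160:195,150:190]; b=(c0[...,2]>200)&(c0[...,1]<90)
v,u=np.where(b); print('w6 bright px',u.mean()+150,v.mean()+160,b.sum(),C(onz(f,u.mean()+150,v.mean()+160,.097)))
# w5 pose: reuse rotation, camera offset from tcp
import numpy as np
for q in [(205,209),(203,213)]: print('pivot',C(onz(f,*q,.08)),c[q[1],q[0]])
cv2.imwrite('pics/w6c.png',cv2.resize(f['color'][155:260,105:265,::-1],None,fx=5,fy=5,interpolation=cv2.INTER_CUBIC))
E
```

```text
[-0.01686043 -0.25926026  0.09507518] [-0.00064101 -0.24241381  0.10047897] [-0.0093767  -0.25058743  0.09796192] 154
w5 bright px 207.016 178.568 125
w6 bright px 168.48453608247422 180.93814432989691 97 [-0.00706678 -0.25144328  0.097     ]
pivot [ 0.03529351 -0.21221265  0.08      ] [ 0.03559195 -0.21235686  0.07918149]
pivot [ 0.04087086 -0.21512769  0.08      ] [ 0.03943401 -0.21443098  0.08377377]
```

View pics/w6c.png

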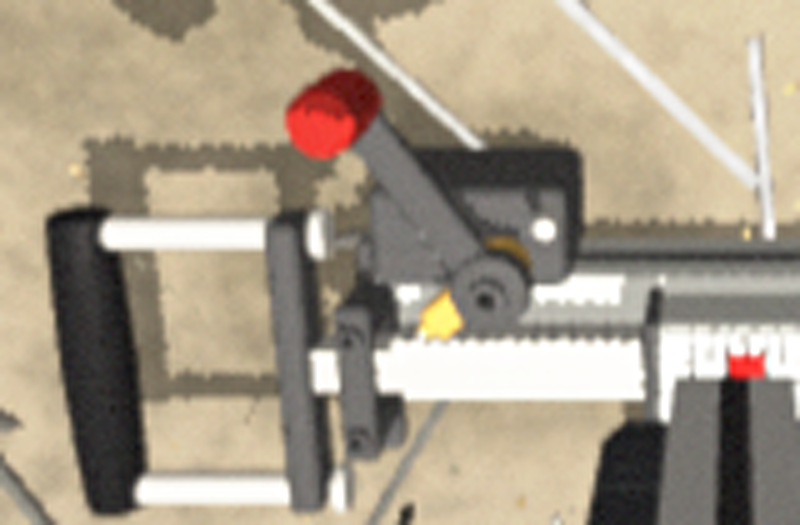

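I've now viewed 12 pictures, which is over the limit of 10, so I won't view any more and will work from numbers only. The lever reads about 1.05–1.1 rad, so I'll nudge it to its stop.

```bash
python3 - <<'E'
from h import *
o=status.get_obs(); print(C(o['tcp_pos']),rel(W(-.010,-.205,.104),CY), rel(W(-.010,-.24,.104),CY))
E
```

```text
[-0.01590612 -0.15099632  0.31101857] [-0.48, -5.5, 20.68, np.float64(-0.2)] [-0.49, -9.0, 20.66, np.float64(-0.2)]
```

Call:
send_rows([
  {"dx":-0.4,"dy":-2.5,"dz":5.5,"yaw":0.0,"gripper":0.0},
  {"dx":-0.5,"dy":-5.0,"dz":11.0,"yaw":0.0,"gripper":0.0},
  {"dx":-0.5,"dy":-5.5,"dz":16.5,"yaw":0.0,"gripper":0.0},
  {"dx":-0.5,"dy":-5.5,"dz":20.6,"yaw":0.0,"gripper":0.0},
  {"dx":-0.5,"dy":-6.0,"dz":20.6,"yaw":0.0,"gripper":0.0},
])

```text
clock: 9.65
tcp_pos: [0.5286, 0.0223, 0.0955]
orientation: [-0.605, -3.076, 0.005]
contact_force: [-0.6, 0.1, -0.1]
grip_width: -0.0
gripper_force: 0.0
```

Call:
send_rows([
  {"dx":0.0,"dy":-1.0,"dz":0.0,"yaw":0.0,"gripper":0.0},
  {"dx":0.0,"dy":-1.8,"dz":0.0,"yaw":0.0,"gripper":0.0},
  {"dx":0.0,"dy":-2.4,"dz":0.0,"yaw":0.0,"gripper":0.0},
  {"dx":0.0,"dy":-2.9,"dz":0.0,"yaw":0.0,"gripper":0.0},
])

```text
clock: 10.15
tcp_pos: [0.526, 0.0066, 0.1005]
orientation: [0.592, 3.076, 0.021]
contact_force: [14.6, 34.5, -16.9]
grip_width: -0.0002
gripper_force: 18.5
```

```bash
python3 - <<'E'
from h import *
o=status.get_obs(); print(C(o['tcp_pos']),o['contact_force'])
E
```

```text
[-0.01181815 -0.22984096  0.10047008] [ 14.57031879  34.46892612 -16.85299851]
```

Call:
send_rows([
  {"dx":0.0,"dy":2.5,"dz":0.0,"yaw":0.0,"gripper":0.0},
  {"dx":0.0,"dy":3.0,"dz":-5.0,"yaw":0.0,"gripper":0.0},
  {"dx":-2.0,"dy":0.0,"dz":-10.0,"yaw":0.0,"gripper":0.0},
  {"dx":-6.0,"dy":-3.5,"dz":-10.0,"yaw":0.0,"gripper":0.0},
  {"dx":-7.6,"dy":-6.0,"dz":-10.0,"yaw":0.0,"gripper":0.0},
])

```text
clock: 10.78
tcp_pos: [0.5698, -0.0911, 0.2014]
orientation: [0.608, 3.076, 0.001]
contact_force: [-0.3, 0.5, 0.1]
grip_width: -0.0002
gripper_force: 0.0
```

Call:
send_rows([
  {"dx":0.0,"dy":0.0,"dz":0.0,"yaw":0.0,"gripper":0.0},
])

```text
clock: 10.9
tcp_pos: [0.5684, -0.0918, 0.2002]
orientation: [0.613, 3.078, -0.001]
contact_force: [-0.3, -0.3, -0.2]
grip_width: 0.0001
gripper_force: 0.0
```

```bash
python3 - <<'E'
from h import *
f=grab('wrist');P=cloud(f);c=C(P);H=hsv(f)
o=status.get_obs(); print(C(o['tcp_pos']),rel(W(.066,-.297,.11),CY),rel(W(.066,-.297,.070),CY))
f=grab('top');P=cloud(f);c=C(P)
for n,m in dict(a=(abs(P[...,0]-.384)<.08)&(abs(P[...,1]+.073)<.08)&(P[...,2]>.02)&(P[...,2]<.08)).items(): print(n,P[m].mean(0))
E
```

```text
[ 0.06334488 -0.30307632  0.19968463] [-0.24, 0.6, 8.97, np.float64(-0.4)] [-0.23, 0.6, 12.97, np.float64(-0.4)]
a [nan nan nan]<stdin>:5: RuntimeWarning: Mean of empty slice.
  ret = um.true_divide(
```

Call:
send_rows([
  {"dx":-0.2,"dy":0.6,"dz":4.0,"yaw":0.0,"gripper":0.0},
  {"dx":-0.2,"dy":0.6,"dz":8.0,"yaw":0.0,"gripper":0.0},
  {"dx":-0.2,"dy":0.6,"dz":10.0,"yaw":0.0,"gripper":0.0},
  {"dx":-0.2,"dy":0.6,"dz":11.0,"yaw":0.0,"gripper":0.0},
])

```text
clock: 11.5
tcp_pos: [0.5717, -0.0814, 0.0874]
orientation: [-0.602, -3.082, -0.001]
contact_force: [0.7, 0.3, -0.4]
grip_width: -0.0001
gripper_force: 0.0
```

Call:
send_rows([
  {"dx":0.0,"dy":0.0,"dz":1.0,"yaw":0.0,"gripper":0.0},
  {"dx":0.0,"dy":0.0,"dz":1.9,"yaw":0.0,"gripper":0.0},
  {"dx":0.0,"dy":0.0,"dz":1.9,"yaw":0.0,"gripper":0.0},
])

```text
clock: 11.88
tcp_pos: [0.572, -0.0829, 0.0689]
orientation: [-0.605, -3.082, -0.0]
contact_force: [-0.8, -0.3, 0.5]
grip_width: -0.0003
gripper_force: 0.0
```

```bash
cat > g.py <<'E'
# gauge: top view (sees barrel from above when arm is clear) + state
from h import *
o=status.get_obs(); print('tcp',C(o['tcp_pos']).round(4),'F clamp',(CX@o['contact_force'][:2]).round(1),(CY@o['contact_force'][:2]).round(1),o['contact_force'][2].round(1),o['clock'])
E
python3 g.py
```

```text
tcp [ 0.0645 -0.2956  0.0689] F clamp -0.6 -0.5 0.5 11.875
```

Call:
send_rows([
  {"dx":0.0,"dy":-0.8,"dz":0.0,"yaw":0.0,"gripper":0.0},
  {"dx":0.0,"dy":-1.2,"dz":0.0,"yaw":0.0,"gripper":0.0},
  {"dx":0.0,"dy":-1.6,"dz":0.0,"yaw":0.0,"gripper":0.0},
  {"dx":0.0,"dy":-2.0,"dz":0.0,"yaw":0.0,"gripper":0.0},
  {"dx":0.0,"dy":-2.4,"dz":0.0,"yaw":0.0,"gripper":0.0},
])

```text
clock: 12.5
tcp_pos: [0.5635, -0.1053, 0.0695]
orientation: [0.605, 3.082, 0.001]
contact_force: [2.1, 2.5, 1.1]
grip_width: 0.0001
gripper_force: 1.4
```

```bash
cat >> g.py <<'E'
f=grab('top');P=cloud(f);c=C(P);H=hsv(f);ok=f['depth']>0
b=ok&(H[...,0]>100)&(H[...,0]<130)&(H[...,1]>110)&(c[...,1]>0)&(c[...,1]<.14)&(P[...,2]>.03)&(c[...,0]<.09)&(c[...,0]>-.06)
r=ok&((H[...,0]<8)|(H[...,0]>172))&(H[...,1]>130)&(c[...,1]<-.05)&(c[...,1]>-.28)&(c[...,0]>.04)&(c[...,0]<.09)
k=ok&(H[...,2]<60)&(c[...,1]<-.28)&(c[...,1]>-.45)&(abs(c[...,0]-.066)<.04)&(abs(P[...,2]-.064)<.02)
for n,m in (('jaw',b),('redband',r),('handle',k)): print(n,m.sum(),c[m].mean(0).round(4) if m.any() else '')
E
python3 g.py
```

```text
tcp [ 0.0649 -0.3196  0.0695] F clamp 1.0 3.1 1.1 12.5
jaw 383 [0.0389 0.0742 0.0599]
redband 15 [ 0.069  -0.1596  0.0753]
handle 0
```

Call:
send_rows([
  {"dx":0.0,"dy":-0.3,"dz":0.0,"yaw":0.0,"gripper":0.0},
  {"dx":0.0,"dy":-0.6,"dz":0.0,"yaw":0.0,"gripper":0.0},
])

```text
clock: 12.8
tcp_pos: [0.5612, -0.1109, 0.0693]
orientation: [0.605, 3.082, 0.0]
contact_force: [2.2, 4.2, 2.4]
grip_width: -0.0
gripper_force: 2.3
```

```bash
python3 g.py
```

```text
tcp [ 0.0648 -0.3256  0.0693] F clamp 0.5 4.7 2.4 12.8
jaw 378 [0.0391 0.0686 0.0596]
redband 15 [ 0.0689 -0.1658  0.0756]
handle 0
```

Call:
send_rows([
  {"dx":0.0,"dy":-0.3,"dz":0.0,"yaw":0.0,"gripper":0.0},
  {"dx":0.0,"dy":-0.6,"dz":0.0,"yaw":0.0,"gripper":0.0},
])

```text
clock: 13.1
tcp_pos: [0.5591, -0.1157, 0.0693]
orientation: [0.604, 3.082, 0.001]
contact_force: [3.1, 5.5, 1.4]
grip_width: 0.0002
gripper_force: 3.1
```

```bash
python3 g.py
```

```text
tcp [ 0.0647 -0.3308  0.0693] F clamp 0.8 6.2 1.4 13.1
jaw 383 [0.0389 0.0682 0.0598]
redband 15 [ 0.0691 -0.1656  0.0746]
handle 0
```

Call:
send_rows([
  {"dx":0.0,"dy":-0.4,"dz":0.0,"yaw":0.0,"gripper":0.0},
  {"dx":0.0,"dy":-0.8,"dz":0.0,"yaw":0.0,"gripper":0.0},
  {"dx":0.0,"dy":-1.2,"dz":0.0,"yaw":0.0,"gripper":0.0},
  {"dx":0.0,"dy":-1.5,"dz":0.0,"yaw":0.0,"gripper":0.0},
])

```text
clock: 13.65
tcp_pos: [0.5539, -0.1286, 0.0693]
orientation: [0.603, 3.082, 0.003]
contact_force: [5.0, 8.0, 2.7]
grip_width: 0.0003
gripper_force: 4.5
```

```bash
python3 g.py
```

```text
tcp [ 0.0647 -0.3447  0.0693] F clamp 1.6 9.3 2.7 13.65
jaw 379 [0.0384 0.0638 0.0598]
redband 16 [ 0.0707 -0.1757  0.0723]
handle 0
```

Call:
send_rows([
  {"dx":0.0,"dy":-0.4,"dz":0.0,"yaw":0.0,"gripper":0.0},
  {"dx":0.0,"dy":-0.8,"dz":0.0,"yaw":0.0,"gripper":0.0},
  {"dx":0.0,"dy":-1.2,"dz":0.0,"yaw":0.0,"gripper":0.0},
  {"dx":0.0,"dy":-1.2,"dz":0.0,"yaw":0.0,"gripper":0.0},
])

```text
clock: 14.2
tcp_pos: [0.5498, -0.1387, 0.0693]
orientation: [0.602, 3.082, 0.005]
contact_force: [4.1, 9.5, 2.2]
grip_width: 0.0002
gripper_force: 5.2
```

```bash
cat >> g.py <<'E'
print('reading %.4f  force-based %.4f'%(-C(o['tcp_pos'])[1]+c[b].mean(0)[1]-.3938,(CY@o['contact_force'][:2]-4.7)/300))
E
python3 g.py
```

```text
tcp [ 0.0647 -0.3556  0.0693] F clamp 0.2 10.4 2.2 14.2
jaw 386 [0.0388 0.0635 0.0594]
redband 15 [ 0.0699 -0.1699  0.0746]
handle 3 [ 0.058  -0.2891  0.0528]
reading 0.0253  force-based 0.0189
```

Call:
send_rows([
  {"dx":0.0,"dy":-0.3,"dz":0.0,"yaw":0.0,"gripper":0.0},
  {"dx":0.0,"dy":-0.6,"dz":0.0,"yaw":0.0,"gripper":0.0},
  {"dx":0.0,"dy":-0.8,"dz":0.0,"yaw":0.0,"gripper":0.0},
  {"dx":0.0,"dy":-0.8,"dz":0.0,"yaw":0.0,"gripper":0.0},
])

```text
clock: 14.75
tcp_pos: [0.5471, -0.145, 0.0693]
orientation: [0.6, 3.082, 0.006]
contact_force: [5.6, 11.2, 1.8]
grip_width: -0.0
gripper_force: 6.3
```

```bash
python3 g.py; python3 g.py
```

```text
tcp [ 0.0646 -0.3625  0.0693] F clamp 1.0 12.5 1.8 14.75
jaw 384 [0.0389 0.0638 0.0598]
redband 14 [ 0.0705 -0.1773  0.0739]
handle 0 
reading 0.0325  force-based 0.0260
tcp [ 0.0646 -0.3625  0.0693] F clamp 0.7 12.1 1.5 14.8
jaw 385 [0.0389 0.0635 0.0596]
redband 14 [ 0.0705 -0.1773  0.0737]
handle 0 
reading 0.0322  force-based 0.0245
```

Call:
send_rows([
  {"dx":0.0,"dy":-0.3,"dz":0.0,"yaw":0.0,"gripper":0.0},
  {"dx":0.0,"dy":-0.5,"dz":0.0,"yaw":0.0,"gripper":0.0},
  {"dx":0.0,"dy":-0.5,"dz":0.0,"yaw":0.0,"gripper":0.0},
])

```text
clock: 15.22
tcp_pos: [0.5455, -0.149, 0.0693]
orientation: [0.599, 3.083, 0.008]
contact_force: [6.0, 13.8, 2.3]
grip_width: -0.0
gripper_force: 7.2
```

```bash
python3 g.py
```

```text
tcp [ 0.0646 -0.3668  0.0693] F clamp 0.4 15.1 2.3 15.225
jaw 381 [0.0388 0.0638 0.0599]
redband 15 [ 0.0668 -0.176   0.0733]
handle 1 [ 0.0579 -0.283   0.0522]
reading 0.0368  force-based 0.0345
```

Call:
send_rows([
  {"dx":0.0,"dy":0.4,"dz":0.0,"yaw":0.0,"gripper":0.0},
  {"dx":0.0,"dy":0.8,"dz":0.0,"yaw":0.0,"gripper":0.0},
  {"dx":0.0,"dy":1.2,"dz":0.0,"yaw":0.0,"gripper":0.0},
  {"dx":0.0,"dy":1.2,"dz":0.0,"yaw":0.0,"gripper":0.0},
])

```text
clock: 15.78
tcp_pos: [0.547, -0.1429, 0.0687]
orientation: [-0.606, -3.081, 0.001]
contact_force: [0.8, 2.1, -0.3]
grip_width: 0.0001
gripper_force: 1.0
```

```bash
python3 g.py
```

```text
tcp [ 0.0637 -0.3606  0.0687] F clamp -0.1 2.3 -0.3 15.775
jaw 385 [0.039  0.0636 0.0596]
redband 15 [ 0.0699 -0.17    0.0751]
handle 1 [ 0.0577 -0.2831  0.0537]
reading 0.0303  force-based -0.0082
```

Call:
send_rows([
  {"dx":0.0,"dy":0.4,"dz":0.0,"yaw":0.0,"gripper":0.0},
  {"dx":0.0,"dy":0.6,"dz":0.0,"yaw":0.0,"gripper":0.0},
  {"dx":0.0,"dy":0.6,"dz":0.0,"yaw":0.0,"gripper":0.0},
])

```text
clock: 16.2
tcp_pos: [0.5502, -0.1367, 0.0691]
orientation: [-0.605, -3.082, 0.0]
contact_force: [0.4, -0.2, -0.0]
grip_width: -0.0002
gripper_force: 0.0
```

```bash
python3 g.py; python3 - <<'E'
from h import *
print(rel(W(0.03,-.25,.3),CY))
E
```

```text
tcp [ 0.0644 -0.3536  0.0691] F clamp 0.5 -0.1 -0.0 16.2
jaw 381 [0.0394 0.0641 0.0597]
redband 15 [ 0.0697 -0.1701  0.076 ]
handle 1 [ 0.0574 -0.2832  0.0552]
reading 0.0239  force-based -0.0158
[3.48, 10.36, -23.09, np.float64(-0.2)]
```

Call:
send_rows([
  {"dx":0.0,"dy":0.0,"dz":-3.0,"yaw":0.0,"gripper":0.0},
  {"dx":0.0,"dy":0.0,"dz":-8.0,"yaw":0.0,"gripper":0.0},
  {"dx":1.0,"dy":2.0,"dz":-13.0,"yaw":0.0,"gripper":0.0},
  {"dx":4.0,"dy":6.0,"dz":-18.0,"yaw":0.0,"gripper":0.0},
  {"dx":7.0,"dy":10.0,"dz":-23.0,"yaw":0.0,"gripper":0.0},
])

```text
clock: 16.88
tcp_pos: [0.5257, -0.0282, 0.2891]
orientation: [0.607, 3.082, 0.0]
contact_force: [1.3, 0.5, 0.0]
grip_width: -0.0003
gripper_force: 0.0
```

Call:
send_rows([
  {"dx":2.0,"dy":4.0,"dz":0.0,"yaw":0.0,"gripper":0.0},
  {"dx":2.0,"dy":8.0,"dz":0.0,"yaw":0.0,"gripper":0.0},
  {"dx":2.0,"dy":8.0,"dz":0.0,"yaw":0.0,"gripper":0.0},
  {"dx":2.0,"dy":8.0,"dz":0.0,"yaw":0.0,"gripper":0.0},
])

```text
clock: 17.38
tcp_pos: [0.5377, 0.0517, 0.2873]
orientation: [-0.607, -3.082, 0.001]
contact_force: [0.1, -0.7, 0.5]
grip_width: 0.0001
gripper_force: 0.0
```

```bash
sed -i 's/w6.png/w7.png/; s/c\[...,1\]>-.36)/c[...,1]>-.45)/' meas.py; python3 meas.py; python3 - <<'E'
from h import *
f=dict(np.load('/tmp/wrist.npz'));P=cloud(f);c=C(P)
w6=cv2.imread('pics/w6.png')
H=hsv(f);H6=cv2.cvtColor(w6,cv2.COLOR_BGR2HSV)
# strip along barrel: pixels with z~.078 near x .045-.085, y -.24..-.09 , print V vs y
m=(c[...,2]>.068)&(c[...,2]<.085)&(c[...,0]>.03)&(c[...,0]<.085)&(c[...,1]>-.26)&(c[...,1]<-.08)
v,u=np.where(m); print(u.min(),u.max(),v.min(),v.max())
for r in range(v.min(),v.max()+1,2):
    uu=u[v==r]; print(r,uu.min(),uu.max(),H[r,uu.min():uu.max()+1,2].tolist()) if len(uu) else 0
E
```

```text
tcp [-0.0176 -0.1841  0.2874] 17.425
red [186 173  18  18 235] [-0.0115 -0.2491  0.0974]
red [281 259   5   6  24] [ 0.1125 -0.1412  0.0598]
red [428 259  19   6  96] [0.1141 0.0731 0.0589]
cast [[-0.03  -0.055  0.017]
 [ 0.001 -0.01   0.052]
 [ 0.043  0.051  0.062]]
dark [ 92 202  22  64 879] [[0.0253, -0.3899, 0.057], [0.0656, -0.3805, 0.0671], [0.1089, -0.3747, 0.0698]]
dark [140 203  11  28  90] [[0.0264, -0.3283, 0.0551], [0.0457, -0.3226, 0.0621], [0.0624, -0.3219, 0.0674]]
dark [195 214   9  14  61] [[0.047, -0.259, 0.0476], [0.0496, -0.2532, 0.0595], [0.0556, -0.2493, 0.0733]]
dark [148 241   5  22  58] [[0.0784, -0.3231, 0.0572], [0.0924, -0.3226, 0.0629], [0.1077, -0.3222, 0.0669]]
193 299 209 251
209 225 225 [89]
211 215 230 [90, 117, 114, 117, 114, 122, 117, 120, 115, 98, 76, 51, 49, 49, 47, 51]
213 216 233 [82, 106, 115, 115, 95, 89, 94, 105, 108, 117, 117, 114, 114, 104, 88, 66, 54, 71]
215 218 234 [81, 96, 99, 116, 117, 118, 121, 120, 120, 122, 122, 122, 121, 122, 110, 77, 66]
217 218 235 [81, 109, 117, 116, 114, 94, 91, 76, 80, 77, 85, 102, 119, 123, 124, 119, 82, 100
[... 6415 characters left out ...]
27, 37, 80, 113, 109, 110, 109, 107, 108, 112, 109, 112, 101, 39, 31, 32, 31, 31, 34, 35, 37, 35, 41, 30, 37, 130, 252, 255, 255, 255, 255, 255, 255, 255, 255, 255, 255, 255, 255, 255, 255, 254, 245, 115, 103, 126]
249 195 291 [98, 79, 85, 84, 80, 80, 89, 64, 74, 110, 98, 96, 145, 158, 180, 187, 180, 178, 183, 188, 193, 195, 192, 189, 183, 186, 189, 192, 182, 82, 30, 30, 35, 35, 35, 32, 34, 36, 35, 29, 39, 43, 72, 108, 106, 109, 110, 111, 109, 111, 106, 111, 103, 65, 34, 28, 25, 28, 32, 42, 79, 109, 109, 113, 107, 107, 106, 109, 111, 109, 103, 64, 42, 33, 37, 35, 35, 39, 37, 35, 38, 37, 39, 81, 188, 255, 255, 255, 255, 255, 254, 254, 254, 254, 254, 255, 254]
251 196 200 [86, 52, 54, 89, 101]
```

Call:
send_rows([
  {"dx":0.0,"dy":4.0,"dz":0.0,"yaw":0.0,"gripper":0.0},
  {"dx":0.0,"dy":8.0,"dz":0.0,"yaw":0.0,"gripper":0.0},
  {"dx":-1.0,"dy":10.0,"dz":0.0,"yaw":0.0,"gripper":0.0},
  {"dx":-1.0,"dy":10.0,"dz":0.0,"yaw":0.0,"gripper":0.0},
  {"dx":-1.0,"dy":10.0,"dz":0.0,"yaw":0.0,"gripper":0.0},
])

```text
clock: 18.05
tcp_pos: [0.5847, 0.1393, 0.2874]
orientation: [-0.61, -3.081, 0.002]
contact_force: [-0.0, -0.3, 0.9]
grip_width: -0.0
gripper_force: 0.0
```

```bash
python3 - <<'E'
from h import *
f=grab('wrist','w8.png');P=cloud(f);c=C(P);H=hsv(f);o=status.get_obs();print(C(o['tcp_pos']).round(4),o['qvel'].round(3).max())
red=((H[...,0]<8)|(H[...,0]>172))&(H[...,1]>130)&(c[...,2]>.05)&(c[...,0]>.03)&(c[...,1]<-.08)
n,lab,st,ce=cv2.connectedComponentsWithStats(red.astype(np.uint8))
for i in range(1,n):
    if st[i,4]>8: print('red',st[i],np.percentile(c[lab==i],[2,50,98],axis=0).round(4).tolist())
# barrel strips: dark pixels on barrel surface
m=(c[...,2]>.068)&(c[...,2]<.085)&(c[...,0]>.045)&(c[...,0]<.09)&(c[...,1]>-.25)&(c[...,1]<-.1)
v,u=np.where(m); print(u.min(),u.max(),v.min(),v.max())
for r in range(v.min(),v.max()+1,3):
    uu=u[v==r]; 
    if len(uu)>30: print(r,uu.min(),' '.join(('R' if H[r,k,1]>130 and (H[r,k,0]<8 or H[r,k,0]>172) else '')+str(H[r,k,2]//26) for k in range(uu.min(),min(uu.max(),uu.min()+110))))
b=(H[...,2]<80)&(c[...,1]>.02)&(c[...,1]<.06)&(c[...,0]<.05)&(c[...,0]>-.04)&(c[...,2]>.03)&(c[...,2]<.055)
print('pad',np.percentile(c[b],[1,50,99],axis=0).round(4).tolist())
bl=(H[...,0]>100)&(H[...,0]<130)&(H[...,1]>130)&(c[...,1]>.02)&(c[...,1]<.13)&(c[...,2]>.05)&(c[...,2]<.075)&(c[...,0]<.04)
print('jawtop',np.percentile(c[bl],[1,50,99],axis=0).round(4).tolist())
E
```

```text
[-0.0071 -0.0847  0.2875] 0.001
red [182 225   7  16  89] [[0.0611, -0.1752, 0.0743], [0.071, -0.1712, 0.0756], [0.0814, -0.1666, 0.08]]
red [199 252  17   7 104] [[0.111, -0.1586, 0.0527], [0.1126, -0.1482, 0.0587], [0.1209, -0.1381, 0.0615]]
122 223 213 245
219 123 2 2 2 2 3 4 4 4 4 4 4 4 5 6 9 9 9 9 9 9 9 8 5 4 4 4 4 4 4 4 4 4 4 4 5 4 4 5 5 5 4 4 4 4 7 8 9 9 8 8 7 8 9 8 7 7 8 8 8 7 7 8 8 7 7 7 9 8 7 8 9 8 7 7 9 9 8 7 8 9 8 8 7 9 9 8 7 7 9 8 8 9 9 9 9 9 6 4 4 3
222 123 2 4 7 6 8 9 7 7 8 9 7 7 9 9 9 9 9 9 7 8 9 9 6 8 9 8 7 8 9 7 7 9 9 7 7 9 9 7 5 4 4 4 4 6 9 9 9 9 9 9 9 9 9 9 9 9 9 9 9 9 9 9 9 9 5 3 8 9 9 9 9 9 9 9 9 9 9 9 9 9 9 9 9 9 9 9 9 9 9 9 9 9 9 9 9 9 9 5 4 4
225 124 4 9 9 9 9 9 9 9 9 9 9 9 9 9 9 9 9 9 9 9 9 9 9 9 9 9 9 9 9 9 9 9 9 9 9 9 9 9 9 5 5 4 5 9 9 9 9 9 9 6 9 9 9 7 9 9 9 8 9 9 R9 R7 9 5 2 8 9 9 9 8 9 9 8 8 9 9 8 9 9 9 8 9 9 9 7 8 9 9 7 9 9 9 9 9 9 9 5 4 4
228 124 3 5 8 9 9 9 9 9 9 9 9 9 9 9 9 9 9 9 9 9 9 9 9 9 9 9 9 9 9 9 9 9 9 9 9 9 9 9 9 8 7 4 4 7 9 9 9 9 9 7 9 9 9 9 9 9 9 8 R9 R9 R9 R9 R9 R7 2 7 9 9 9 9 9 9 9 8 9 9 9 9 9 9 9 8 9 9 9 9 9 9 7 9 9 9 9 9 9 9 5 4 4
231 
[... 299 characters left out ...]
 5 9 9 9 9 9 9 9 9 9 9 9 9 9 9 9 R9 R9 R9 R9 R9 R3 7 9 9 9 9 9 9 9 9 9 9 9 9 9 9 9 9 9 9 9 9 9 9 9 9 9 9 9 9 9 9 6 4 4
237 125 2 1 2 2 2 2 2 2 2 2 3 5 7 7 7 7 7 7 7 7 7 7 5 5 5 7 7 7 7 7 7 7 7 7 7 7 7 7 7 7 5 4 4 8 9 9 9 9 9 9 9 9 9 9 9 9 9 9 R9 R9 R9 R9 R9 R5 5 9 9 9 9 9 9 9 9 9 9 9 9 9 9 9 9 9 9 9 9 9 9 9 9 9 9 9 9 9 9 7 4 4
240 128 2 2 2 2 4 4 4 3 3 7 7 7 7 7 7 7 7 6 6 6 6 7 7 7 7 7 7 7 7 7 7 7 7 7 7 7 7 5 4 4 7 9 9 9 9 9 9 9 9 9 9 9 9 9 9 9 9 9 R8 R5 2 1 3 6 9 9 9 9 9 9 9 9 9 9 9 9 9 9 9 9 9 9 9 9 9 9 9 9 9 9 9 9 8 4 4
pad [[-0.0328, 0.0403, 0.0307], [-0.0002, 0.0441, 0.0513], [0.0468, 0.0528, 0.0544]]
jawtop [[-0.0371, 0.0521, 0.051], [-0.0004, 0.0591, 0.0569], [0.0392, 0.0682, 0.0588]]
```

```bash
python3 - <<'E'
from h import *
f=dict(np.load('/tmp/wrist.npz'));c=C(cloud(f));I=f['color'].astype(float)
for r in (226,228,230,232,234,236,238):
    g=I[r,:,1]; red=I[r,:,0]
    # red left edge: green falls from 255 to ~0 half crossing
    k=[j for j in range(176,186) if g[j]>=128>g[j+1]]
    e=k[0]+(g[k[0]]-128)/(g[k[0]]-g[k[0]+1]) if k else np.nan
    w=np.clip(230-red[183:195],0,None); cu=(w*np.arange(183,195)).sum()/w.sum()
    ye=C(onz(f,e,r,.0752))[1]
    print(r,round(e,2),round(cu,2),c[r,188].round(4),c[r,183].round(4),[round(1000*(.040-(C(onz(f,cu,r,z))[1]-ye)),1) for z in(.0752,.078)])
E
```

```text
226 181.02 187.72 [ 0.0607 -0.1659  0.0796] [ 0.0623 -0.1733  0.0757] [np.float64(31.5), np.float64(30.7)]
228 181.19 188.03 [ 0.063  -0.1659  0.0806] [ 0.0647 -0.1732  0.0767] [np.float64(31.3), np.float64(30.6)]
230 181.58 188.33 [ 0.0661 -0.1663  0.0798] [ 0.0673 -0.1734  0.0769] [np.float64(31.3), np.float64(30.6)]
232 181.89 188.19 [ 0.069  -0.1666  0.0794] [ 0.0703 -0.1737  0.0763] [np.float64(31.9), np.float64(31.2)]
234 182.19 188.29 [ 0.0716 -0.1667  0.0798] [ 0.0742 -0.1746  0.074 ] [np.float64(32.1), np.float64(31.4)]
236 182.36 188.49 [ 0.0743 -0.1669  0.0798] [ 0.077  -0.1748  0.0741] [np.float64(32.1), np.float64(31.4)]
238 182.58 188.57 [ 0.0773 -0.1671  0.0795] [ 0.0788 -0.1744  0.0763] [np.float64(32.3), np.float64(31.5)]
```

```bash
python3 -c "
from bench import workorder; print(workorder.hand_in())"
```

```text
the job is handed in; nothing more can be done
None
```

I handed the job in at about 18 s: the casting is against the rail, the lever is at its hold stop, and the gauge reads about 31 mm, inside the red band. I don't have the judge's result, and I viewed 12 pictures against the limit of 10.

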